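# Empty the dock's cover tray and unclip the slide cassette

### The job

The hinged cover tray of the slide-cassette dock has three rubber stoppers lying on it: swing the tray up and back by its bar handle so that they slide off its rear edge into the open bin behind the dock, and leave the tray standing open. Then pinch the cassette's two opposed side catches together with the fingers, lift the cassette straight up out of the dock, and finish while still holding it by the pinched catches, level and still, about 10 cm above where it sat. Leave the timer, beaker, tape roll and forceps where they are.

Things in the scene. Friction and masses are not known exactly. Their poses are not given: they have to be found in the camera images.
- dock: Fixed white and grey cassette dock, 142 (x) x 130 (y) mm. Origin: centre of the well, at bench height; x points from the front (handle side) to the hinge and bin, y left, z up. Flanks beside the well are flat, 40 mm high; two front posts (x = -63, y = +-57, 10 x 14 mm) and a rear housing (x = 45 to 70) are 83 mm high.
- well (a point): Middle of the well's floor, 8 mm above the bench, on which the cassette stands with about 2 mm play each way. On each side a steel lip (underside 34 mm above the bench) overhangs the catch's barb: unpinched, the cassette rises only about 3 mm and stops hard.
- tray (a joint): Hinge of the aluminium cover tray, rad: 0 = shut, level over the cassette; grows as the handle end rises and swings back towards the bin, stop at 1.85. Stiff (0.22 N m friction): the tray stays where it is left. Tray 150 x 112 mm, 20 mm rims in front and at the sides, none at the rear; floor top 4 mm above the hinge axis when shut; reaches 11 mm behind it.
- tray_hinge (a point): Point on the hinge axis, mid-width, fixed in the dock at x = +75, y = 0, z = 84 mm; the axis runs along the dock's y.
- tray_handle (a point): Middle of the tray's handle: a round steel bar 10 mm thick along the dock's y, clear for 80 mm between its two arms, 39 mm ahead of the tray's front rim. 178 mm from the hinge axis and, shut, 6 mm above it (90 mm above the bench). It can turn between the fingers as the tray swings. The point turns with the tray.
- cassette_centre (a point): Centre of the white slide cassette (86 x 34 x 48 mm, glass slides fixed inside; about 0.15 kg), which stands in the dock's well; 32 mm above the bench when seated. x along its length, y across it through the two catches, z up.
- cassette: The same cassette with its catches; origin at the centre of its underside, 24 mm below the centre, 8 mm above the bench when seated. Axes as the centre's.
- catch_left (a joint): Travel of the grey spring catch on the cassette's +y side, m: 0 = sprung out, latched under the dock's lip; 0.007 = pushed fully in towards the cassette. Free of the lip from 0.004. The spring takes 1.6 N at 0 and 4.4 N fully in.
- catch_right (a joint): The same on the -y side; also grows as it is pushed in.
- catch_left_pad (a point): Middle of the outer face of the left catch's finger pad, an upright ribbed paddle 26 mm wide along x, 4 mm thick. Seated it is 63 mm above the bench (23 mm above the flanks; paddle top at 78 mm), 28 mm from the cassette's middle plane. The two outer faces are 56 mm apart sprung out, 42 mm fully pinched.
- catch_right_pad (a point): The same point of the right (-y) catch.
- bin_middle (a point): Middle of the fixed white open bin behind the dock: 130 (x) x 140 (y) x 66 mm outside, walls 3 mm; this point is 33 mm above the bench. Axes as the dock's.
- stopper_1_centre (a point): Middle of rubber stopper 1 of three alike: dark tapered plug, 26 mm wide at the base, 21 mm at the top, 22 mm high, 0.02 kg, standing on the tray's floor at the start (11 mm above the floor).
- stopper_2_centre (a point): Middle of rubber stopper 2 of three alike: dark tapered plug, 26 mm wide at the base, 21 mm at the top, 22 mm high, 0.02 kg, standing on the tray's floor at the start (11 mm above the floor).
- stopper_3_centre (a point): Middle of rubber stopper 3 of three alike: dark tapered plug, 26 mm wide at the base, 21 mm at the top, 22 mm high, 0.02 kg, standing on the tray's floor at the start (11 mm above the floor).
- timer_centre (a point): Bystander: white digital timer 62 x 62 x 14 mm lying on the bench. The point is at its middle.
- beaker_centre (a point): Bystander: glass beaker 54 mm wide, 68 mm high, standing on the bench. The point is half-way up.
- tape_1_centre (a point): Bystander: roll of tape 96 mm wide, 25 mm high, lying flat on the bench. The point is at its middle.
- forceps_centre (a point): Bystander: steel forceps 128 x 15 x 8 mm lying on the bench, long axis along their y. The point is at their middle.

How it is judged:
By the outcome, as a careful person would: the job done as asked, in the order asked, and still so for the second after the job is handed in, while the arm keeps its last pose, push and grip.
It also fails if it takes over 54 s, if anything falls off the work surface, if the arm or the gripper's body presses on something with over 40 N, if the wrist force passes 120 N, or if a joint passes its speed limit or range.

### The arm

A 7-joint arm with a two-finger parallel gripper is mounted at the origin on a cart in front of the work surface, level with it; the furniture and walls round the work are solid. World frame = base frame: x ahead of the robot, y to its left, z up, the work surface at z = 0. Lengths are in m, angles in rad, forces in N, time in s.
With the tool pointing down it reaches from about 0.4 to 0.85 m from the base axis. Payload 10.4 kg.
Tool frame: the origin (TCP) lies on the centre line of the jaws, within the pads' length; the fingertips stand 17 mm ahead of it and the grasp point (between the pads) lies 2 mm behind it; z points along the fingers, y is the direction in which the jaws open and shut (so a half turn about z gives the same grasp; the last joint's range is limited). The gripper opens to 85 mm and grips with 20 to 120 N. Pads are 22 mm wide; open, the fingers measure 114 mm over their backs; the gripper's body (76 mm by 85 mm) begins 54 mm behind the grasp point. The pads swing forward as they close: fully open they stand 13 mm farther back than shut.
Start: joints at [1.199, 0.332, -0.065, 1.46, 0.022, 1.35, -0.088], TCP at [0.214, -0.587, 0.248] pointing down, gripper open.
Joint ranges: [-2.6, 2.6], [-0.5, 2.12], [-1.47, 1.34], [0.16, 2.42], [-1.27, 4.41], [0.06, 2.06], [-2.6, 2.6]. Speed limits (rad/s): [2.22, 2.22, 2.79, 2.79, 3.14, 3.14, 3.14].

### API

Orientations are given as a unit quaternion [x, y, z, w].
In Python, from workcell import r gives the robot as it stands.
- The arm moves only by the shell command python3 -m crank 'ROWS' [OPENING]. ROWS is JSON, a list of rows, each a list of 6 numbers: the shift along the world's x, y, z in cm, then the turn, a rotation vector about the world's x, y, z in degrees. In form: [[dx, dy, dz, ax, ay, az], ...]. A call has 1 to 12 rows; each row shifts and turns the commanded pose from where the row before left it; what a row does not reach is not made up. A row lasts 1/12 s, in which the tool goes at most 41.7 mm and 7.16 degrees, less where a joint would pass 70% of its speed; a pose out of reach is approached as far as the arm can. A call is refused whole if a number of a shift passes 4.17 or a number of a turn 7.16, either way. A call with a gripper value outside its range is refused whole. OPENING is the closure in counts, from 0 (fully open) to 255 (shut), set as the call begins (- or left out, the last holds). The fingers move at their own pace and stop on an object; the grip force is fixed at half the most. Time passes only in rows, so rows that do not move let the fingers close. It gives the time, the measured TCP pose, the force and the opening at its end, in the units of the state.
- r.sense(): the state, without advancing time (a new reading comes with each control period).
- r.grab_frame(name): name is "scene" or "side" or "wrist"; returns a dict with "pixels" (420x560x3 uint8, red, green, blue), "camera_matrix" (3x3 intrinsics, pixels), "k1" (the pictures are not rectified: a ray, as slopes to the right and down, at radius r is drawn at 1 + k1 r^2 times it, then the intrinsics apply), "world_from_camera" (4x4, takes a point from camera to world coordinates); the wrist camera has in their place "hand_eye" (4x4, takes a point from camera to tool coordinates, whose origin is the TCP and whose axes are the flange's). Camera axes: x right, y down, z forward; pixel columns grow to the right and rows downward; lengths in m; the calibration is good to about 2 mm. A picture is of the moment at which its call begins: read the wrist's pose just before it. There is no depth.
- r.hand_in(): hands the job in, once; it reports no verdict.
The state is a dict: "time": time; "joints": joint angles; "dq": joint speeds; "joint_torque": joint torques, N m; "ee_pos": TCP position; "tcp_rot": TCP orientation; "ft_force": force on the tool from outside, world axes, zero at the start; "ft_torque": the same for the moment, N m; "finger_gap": finger opening in m.
Only numpy, scipy, OpenCV 4.12 (cv2) and the standard library are available. Lean on these libraries where they do the work, as an engineer would, in place of code of your own. Each camera call takes 0.05 s, during which the arm holds its last target. There are 200 camera calls.

## Working session

There is one attempt and no reset: what is moved stays moved. The work goes in short steps, Python scripts to look and compute and a shell command to move; the robot and the scene stay as the last step left them, time stands still between calls to the robot, and variables do not carry over. Pictures are saved under pics/ and viewed, about 8 in all and at most 12, crops included, and the job is handed in when it is done.

```bash
mkdir -p pics; ls
python3 - <<'E'
from workcell import r
import cv2,numpy as np,json
print(r.sense())
for n in ["scene","side"]:
    f=r.grab_frame(n)
    cv2.imwrite(f"pics/{n}0.png",cv2.cvtColor(f["pixels"],cv2.COLOR_RGB2BGR))
    print(n,f["camera_matrix"],f["k1"],f["world_from_camera"])
    json.dump({k:np.array(f[k]).tolist() for k in("camera_matrix","k1","world_from_camera")},open(n+".json","w"))
E
```

```text
pics
{'time': 0.0, 'joints': array([ 1.19939039,  0.33288191, -0.06470123,  1.46096967,  0.02161885,
        1.34990673, -0.08848236]), 'dq': array([ 0.00145389,  0.00051265, -0.00018035,  0.00071054, -0.00017406,
       -0.00104778, -0.00038025]), 'joint_torque': array([-1.17652944e-03, -6.25441074e+01,  4.83837223e-02, -3.91604984e+01,
        1.61390734e-02,  9.88706772e-03,  9.76275572e-06]), 'ee_pos': array([ 0.21347498, -0.5870232 ,  0.24749612]), 'tcp_rot': array([ 9.84826182e-01,  1.73542076e-01, -1.70296945e-04, -7.14721517e-04]), 'ft_force': array([0.1883969 , 0.16482494, 0.33604691]), 'ft_torque': array([-0.03852414,  0.030215  , -0.0456381 ]), 'finger_gap': 0.08534142757845709}
scene [[415.74799505   0.         281.70000206]
 [  0.         415.74799505 210.51932482]
 [  0.           0.           1.        ]] -0.04228685373202192 [[-0.69240202 -0.55841267  0.45689685  0.15117747]
 [-0.72132609  0.52137362 -0.45591472  0.30679278]
 [ 0.01637459 -0.64524789 -0.76379777  0.75043581]
 [ 0.          0.          0.          1.        ]]
side [[414.58031804   0.         280.53575318]
 [  0.         414.58031804 209.64759132]
 [  0.           0.           1.        ]] -0.006720548155023726 [[ 0.97587062 -0.09507283  0.19656474  0.32835393]
 [-0.21759285 -0.34855307  0.91168202 -0.96658761]
 [-0.01816294 -0.93245478 -0.36082987  0.42104959]
 [ 0.          0.          0.          1.        ]]
```

View pics/scene0.png

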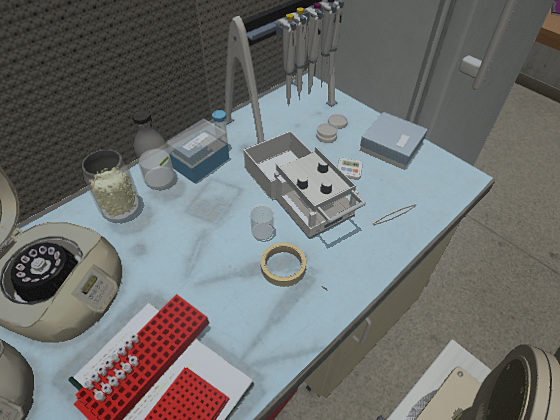

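View pics/side0.png

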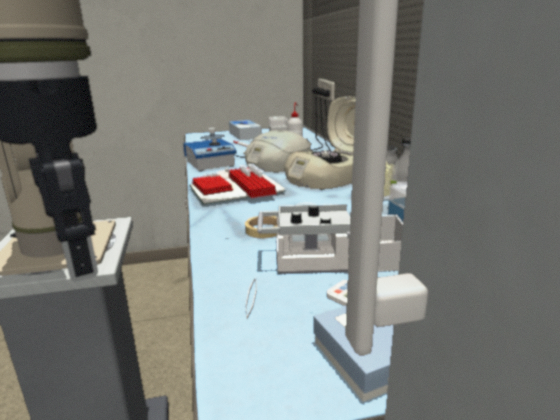

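The scene view shows the dock at about (315,190), with its handle at about (345,215) and the bin at about (285,160). The side view shows the dock at about (330,240). I'll enlarge both to pick feature points.

Run:
```python
import cv2,numpy as np
a=cv2.imread("pics/scene0.png")[120:250,235:375]
b=cv2.imread("pics/side0.png")[195:280,235:405]
a=cv2.resize(a,None,fx=4.4,fy=4.4,interpolation=cv2.INTER_CUBIC);cv2.imwrite("pics/sc1.png",a)
b=cv2.resize(b,None,fx=4.5,fy=4.5,interpolation=cv2.INTER_CUBIC);cv2.imwrite("pics/si1.png",b)
```

```text
(no output)
```

View pics/sc1.png

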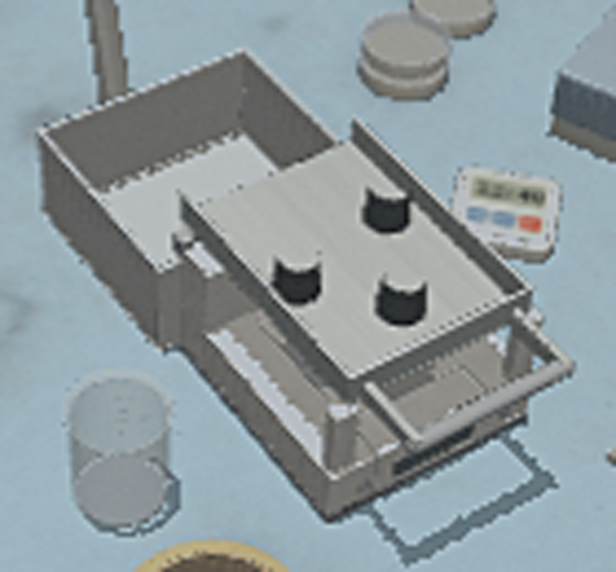

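View pics/si1.png

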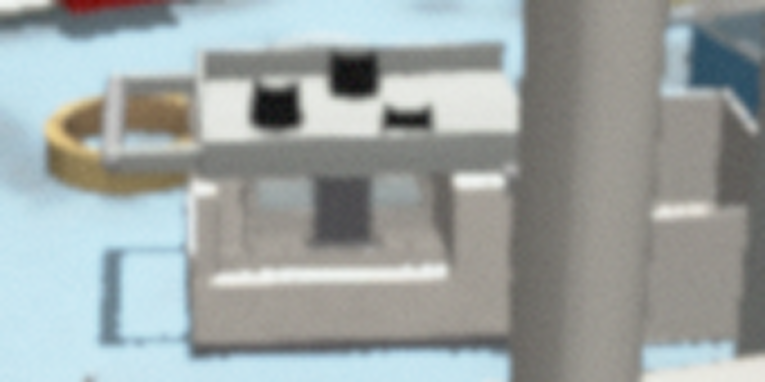

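The enlarged pictures show three stoppers on the tray. In the scene crop the handle bar runs from (572,366) to (417,441), and in the side crop from (112,162) to (115,80). I'll fit x, y and yaw of the dock to these points.

```bash
cat > h.py <<'E'
import numpy as np,cv2,json
from scipy.optimize import least_squares
from scipy.spatial.transform import Rotation as R
def proj(P,K,k1,T):
    p=(np.linalg.inv(T)@np.r_[P,1])[:3]; s=p[:2]/p[2]; s=s*(1+k1*(s@s)); K=np.array(K)
    return K[:2,:2]@s+K[:2,2]
C={n:json.load(open(f"{n}.json")) for n in("scene","side")}
def pj(n,P): c=C[n]; return proj(P,c["camera_matrix"],c["k1"],np.array(c["world_from_camera"]))
def w(q,P):
    c,s=np.cos(q[2]),np.sin(q[2]); return np.array([q[0]+c*P[0]-s*P[1],q[1]+s*P[0]+c*P[1],P[2]])
E
python3 - <<'E'
from h import *
S=lambda u,v:np.array([(u+.5)/4.4-.5+235,(v+.5)/4.4-.5+120])
D=lambda u,v:np.array([(u+.5)/4.5-.5+235,(v+.5)/4.5-.5+195])
obs=[("scene",(-103,0,90),S(493,403)),("scene",(-71,65,0),S(330,520)),("scene",(-64,-56,108),S(531,294)),("scene",(-64,56,108),S(350,365)),("scene",(86,56,108),S(182,193)),("scene",(86,-56,108),S(354,122)),
("side",(-103,0,90),D(113,120)),("side",(-71,-65,0),D(195,347)),("side",(-64,-56,108),D(200,138)),("side",(-64,56,108),D(204,52))]
f=lambda q:np.concatenate([pj(n,w(q,np.array(P)/1000))-o for n,P,o in obs])
s=least_squares(f,[.5,0,0],loss="soft_l1");print(s.x,np.degrees(s.x[2]));print(f(s.x).reshape(-1,2).round(1))
print("handle",w(s.x,[-.103,0,.09]))
print("bin", )
b=[("scene",S(40,130),(65,70,66)),("scene",S(243,52),(65,-70,66))]
for n,o,P in b:
  for x0 in(.13,.14,.15,.16,.17): print(n,P,x0,pj(n,w(s.x,np.array([x0+.065,P[1]/1000,.066])))-o)
E
```

```text
[ 0.55439627 -0.204441   -0.19005633] -10.889425423026703
[[-0.4 -0.2]
 [-0.5  1.7]
 [ 1.1 -3.1]
 [ 0.1  1.6]
 [-0.8 -1.9]
 [ 0.4 -3.1]
 [ 0.4  0.2]
 [-0.7  3.3]
 [ 0.5 -1.8]
 [-1.8 -2.8]]
handle [ 0.45325093 -0.18498284  0.09      ]
bin
scene (65, 70, 66) 0.13 [2.7949419  1.15174894]
scene (65, 70, 66) 0.14 [ 0.77885537 -1.14938897]
scene (65, 70, 66) 0.15 [-1.21569265 -3.42585153]
scene (65, 70, 66) 0.16 [-3.18901852 -5.67800263]
scene (65, 70, 66) 0.17 [-5.14143297 -7.90619967]
scene (65, -70, 66) 0.13 [ 3.92554465 -0.33462879]
scene (65, -70, 66) 0.14 [ 1.76557242 -2.43135396]
scene (65, -70, 66) 0.15 [-0.37274513 -4.50665661]
scene (65, -70, 66) 0.16 [-2.48970429 -6.56083612]
scene (65, -70, 66) 0.17 [-4.58559656 -8.59418688]
```

```bash
python3 -m crank '[[1.8,3.4,0.3,0,0,4.9],[1.8,3.4,0.3,0,0,4.9],[1.8,3.4,0.3,0,0,4.9],[1.8,3.4,0.3,0,0,4.9],[1.8,3.4,0.3,0,0,4.9],[1.8,3.4,0.3,0,0,4.9],[1.8,3.4,0.3,0,0,4.9],[1.8,3.4,0.3,0,0,4.9],[1.8,3.4,0,0,0,4.9],[1.8,3.4,0,0,0,4.9],[1.8,3.4,0,0,0,4.9],[1.8,3.2,0,0,0,4.9]]' 170
python3 -m crank '[[0,0,0,0,0,0],[0,0,0,0,0,0]]'
python3 - <<'E'
from workcell import r
import cv2,json,numpy as np
s=r.sense(); f=r.grab_frame("wrist")
cv2.imwrite("pics/w1.png",cv2.cvtColor(f["pixels"],cv2.COLOR_RGB2BGR))
d={k:np.array(f[k]).tolist() for k in("camera_matrix","k1","hand_eye")}; d["p"]=s["ee_pos"].tolist(); d["q"]=s["tcp_rot"].tolist()
json.dump(d,open("w1.json","w")); print(d, s["finger_gap"],s["joints"])
E
```

```text
time: 1.1
ee_pos: [0.43, -0.1793, 0.2723]
tcp_rot: [0.771, 0.636, -0.0, 0.0]
ft_force: [1.4, -0.6, -0.4]
finger_gap: 0.0288
time: 1.27
ee_pos: [0.4303, -0.1795, 0.2722]
tcp_rot: [0.771, 0.636, -0.0, -0.0]
ft_force: [-0.3, -1.2, -0.3]
finger_gap: 0.0286
{'camera_matrix': [[305.88993446016514, 0.0, 280.16038565564145], [0.0, 305.88993446016514, 215.67896765985424], [0.0, 0.0, 1.0]], 'k1': -0.013272458062213865, 'hand_eye': [[0.00020358599131232598, -0.9458277951262327, -0.32466866266917466, 0.08400878924955044], [0.9999999792559147, 0.00019463394223131044, 6.0048279656873354e-05, -0.0003494147837704853], [6.396209785302204e-06, -0.3246686681592093, 0.9458278151306457, -0.12513290045038333], [0.0, 0.0, 0.0, 1.0]], 'p': [0.43027610866004345, -0.1795241670025619, 0.27223700054984445], 'q': [0.7714897450118051, 0.6362417558368246, -1.1517862080978323e-05, -3.658733897844769e-05]} 0.0285519754727029 [ 0.80472588 -0.0077144  -0.49909026  1.80087807 -0.00380727  1.34756349
  0.11492896]
```

View pics/w1.png

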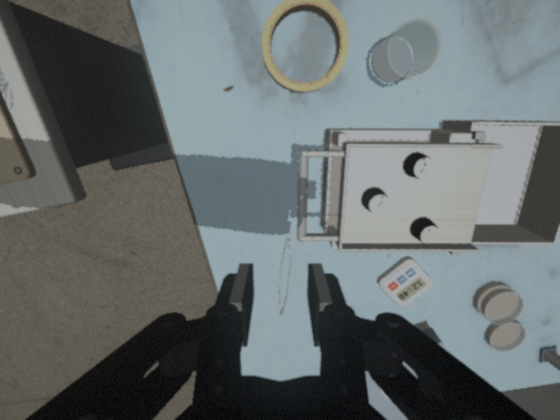

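The wrist view shows the bar at u≈303 from v≈152 to 240, square to the image. The tray's front edge is at u≈342 and the stoppers are at (415,165), (375,200) and (427,230). I'll back-project the bar and the tray.

```bash
cat >> h.py <<'E'
def wcam(d):
    T=np.eye(4);T[:3,:3]=R.from_quat(d["q"]).as_matrix();T[:3,3]=d["p"]; return T@np.array(d["hand_eye"])
def back(d,u,v,z):
    K=np.array(d["camera_matrix"]);T=wcam(d)
    s0=np.array([(u-K[0,2])/K[0,0],(v-K[1,2])/K[1,1]]);s=s0
    for _ in range(5): s=s0/(1+d["k1"]*(s@s))
    ray=T[:3,:3]@np.r_[s,1]; return T[:3,3]+ray*(z-T[2,3])/ray[2]
E
python3 - <<'E'
from h import *
d=json.load(open("w1.json"))
g=cv2.imread("pics/w1.png",0)
for v in(165,180,195,210,225): print(v,g[v,292:350].tolist())
q=[.5544,-.2044,-.1901]
for nm,u,v,z in[("barL",303,152,.09),("barR",303,240,.09),("bar",303,196,.09),("dockbackrim",560,123,.066)]:
    print(nm,back(d,u,v,z))
for P in[(-103,0,90),(-103,44,90),(-103,-44,90),(-64,56,108),(-64,-56,108),(86,56,108),(86,-56,108),(-71,65,40),(-71,65,0)]:
    print(P,proj(w(q,np.array(P)/1000),d["camera_matrix"],d["k1"],wcam(d)).round(1))
E
```

```text
165 [107, 109, 107, 107, 107, 108, 105, 111, 125, 140, 148, 153, 150, 142, 132, 126, 139, 156, 161, 162, 162, 162, 162, 162, 162, 161, 161, 161, 158, 144, 116, 94, 69, 76, 85, 92, 131, 158, 156, 141, 135, 134, 134, 134, 135, 134, 132, 132, 125, 100, 73, 69, 90, 132, 157, 155, 155, 165]
180 [106, 107, 105, 106, 104, 98, 88, 83, 90, 95, 98, 97, 93, 91, 88, 96, 123, 139, 133, 128, 131, 137, 148, 151, 154, 158, 158, 155, 144, 120, 96, 74, 60, 67, 85, 128, 157, 155, 139, 135, 134, 133, 135, 135, 135, 134, 134, 124, 100, 76, 66, 93, 134, 157, 156, 159, 165, 170]
195 [107, 107, 106, 109, 105, 95, 86, 87, 99, 106, 105, 99, 92, 86, 84, 91, 103, 106, 107, 108, 107, 107, 114, 135, 156, 161, 162, 156, 142, 112, 80, 58, 57, 82, 124, 154, 163, 154, 139, 136, 136, 136, 135, 135, 134, 132, 125, 100, 73, 66, 92, 133, 156, 156, 158, 166, 168, 169]
210 [107, 108, 107, 108, 105, 97, 84, 89, 92, 96, 95, 96, 92, 89, 110, 141, 156, 162, 162, 159, 162, 161, 162, 161, 160, 161, 157, 144, 117, 93, 75, 70, 81, 109, 144, 162, 155, 138, 133, 133, 132, 133, 133, 134, 131, 120, 95, 70, 72, 102, 139, 161, 162, 163, 167, 167, 168, 168]
225 [161, 162, 161, 159, 144, 114, 93, 106, 127, 138, 145, 141, 134, 126, 136, 155, 161, 162, 162, 162, 162, 159, 161, 160, 160, 158, 152, 136, 115, 94, 77, 74, 91, 123, 145, 139, 118, 113, 113, 114, 113, 117, 124, 130, 120, 95, 68, 74, 107, 143, 161, 164, 167, 168, 167, 168, 168, 168]
barL [ 0.46079772 -0.13929285  0.09      ]
barR [ 0.44499868 -0.2328811   0.09      ]
bar [ 0.45327065 -0.18384149  0.09      ]
dockbackrim [ 0.73214049 -0.16354265  0.066     ]
(-103, 0, 90) [303.2 197. ]
(-103, 44, 90) [304.2 154.3]
(-103, -44, 90) [302.2 236.1]
(-64, 56, 108) [348.  143.8]
(-64, -56, 108) [340.5 253.3]
(86, 56, 108) [508.3 144.1]
(86, -56, 108) [482.9 253. ]
(-71, 65, 40) [329.7 129.5]
(-71, 65, 0) [324.8 127.7]
```

Run:
```python
import cv2
a=cv2.imread("pics/w1.png")[110:260,280:560]
cv2.imwrite("pics/w1c.png",cv2.resize(a,None,fx=2.85,fy=2.85,interpolation=cv2.INTER_CUBIC))
```

```text
(no output)
```

View pics/w1c.png

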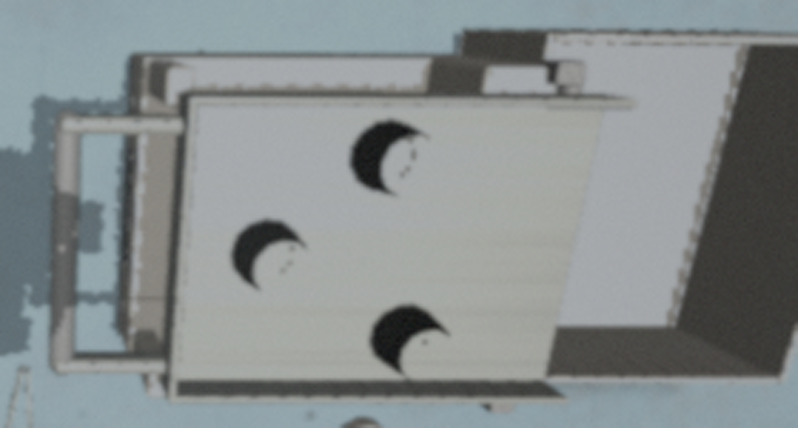

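```bash
python3 -m crank '[[1.1,-0.2,-1,0,0,0],[1.2,-0.25,-2,0,0,0],[0,0,-3,0,0,0],[0,0,-3,0,0,0],[0,0,-3,0,0,0],[0,0,-2,0,0,0],[0,0,-1.5,0,0,0],[0,0,-1.5,0,0,0],[0,0,-1,0,0,0],[0,0,-0.4,0,0,0],[0,0,0,0,0,0]]'
python3 -m crank '[[0,0,0,0,0,0],[0,0,0,0,0,0]]' 255
python3 -m crank '[[0,0,0,0,0,0],[0,0,0,0,0,0]]'
python3 - <<'E'
# swing plan: handle displacement along dock x/z, cm per angle
import numpy as np
y=-.190;a0=np.arctan2(.006,.178)
th=np.radians(np.arange(0,101,4));rr=np.hypot(.178,.006)
x=-rr*np.cos(th+a0);z=rr*np.sin(th+a0)
for i in range(len(th)-1):
    dx=(x[i+1]-x[i])*100;print(round(np.degrees(th[i+1])),*(np.round([dx*np.cos(y),dx*np.sin(y),(z[i+1]-z[i])*100],2)))
E
```

```text
time: 2.23
ee_pos: [0.4518, -0.1865, 0.0876]
tcp_rot: [0.773, 0.634, -0.0, -0.001]
ft_force: [0.4, 0.0, 0.6]
finger_gap: 0.0284
time: 2.4
ee_pos: [0.4524, -0.1862, 0.0891]
tcp_rot: [0.773, 0.634, -0.0, 0.0]
ft_force: [0.6, 0.4, 6.3]
finger_gap: 0.0082
time: 2.57
ee_pos: [0.4524, -0.1863, 0.0891]
tcp_rot: [0.773, 0.634, -0.0, 0.0]
ft_force: [-5.7, -0.2, 6.7]
finger_gap: 0.0079
4 0.08 -0.02 1.24
8 0.17 -0.03 1.23
12 0.25 -0.05 1.22
16 0.34 -0.06 1.2
20 0.42 -0.08 1.17
24 0.5 -0.1 1.14
28 0.57 -0.11 1.1
32 0.65 -0.12 1.06
36 0.72 -0.14 1.01
40 0.78 -0.15 0.95
44 0.85 -0.16 0.9
48 0.91 -0.17 0.83
52 0.96 -0.18 0.77
56 1.01 -0.19 0.7
60 1.06 -0.2 0.62
64 1.1 -0.21 0.55
68 1.13 -0.22 0.47
72 1.16 -0.22 0.39
76 1.18 -0.23 0.3
80 1.2 -0.23 0.22
84 1.21 -0.23 0.13
88 1.22 -0.23 0.04
92 1.22 -0.23 -0.04
96 1.21 -0.23 -0.13
100 1.2 -0.23 -0.21
```

```bash
python3 -m crank '[[0.08,-0.02,1.24,0,0,0],[0.17,-0.03,1.23,0,0,0],[0.25,-0.05,1.22,0,0,0],[0.34,-0.06,1.2,0,0,0],[0,0,0,0,0,0]]'
```

```text
time: 2.98
ee_pos: [0.4608, -0.1879, 0.1391]
tcp_rot: [0.773, 0.634, -0.001, 0.0]
ft_force: [-7.6, 0.4, 2.9]
finger_gap: 0.0077
```

```bash
python3 -m crank '[[0.42,-0.08,1.17,0,0,0],[0.5,-0.1,1.14,0,0,0],[0.57,-0.11,1.1,0,0,0],[0.65,-0.12,1.06,0,0,0],[0.72,-0.14,1.01,0,0,0],[0.78,-0.15,0.95,0,0,0],[0,0,0,0,0,0]]'
python3 - <<'E'
from workcell import r
import cv2,json,numpy as np
f=r.grab_frame("scene");a=f["pixels"][100:250,220:390];b=r.grab_frame("side")["pixels"][130:280,235:405]
im=np.hstack([a,b]);cv2.imwrite("pics/s2.png",cv2.cvtColor(cv2.resize(im,None,fx=2.3,fy=2.3,interpolation=cv2.INTER_CUBIC),cv2.COLOR_RGB2BGR))
E
```

```text
time: 3.57
ee_pos: [0.496, -0.1948, 0.2038]
tcp_rot: [0.773, 0.634, -0.002, -0.001]
ft_force: [-21.4, 3.7, 19.6]
finger_gap: 0.0078
```

View pics/s2.png

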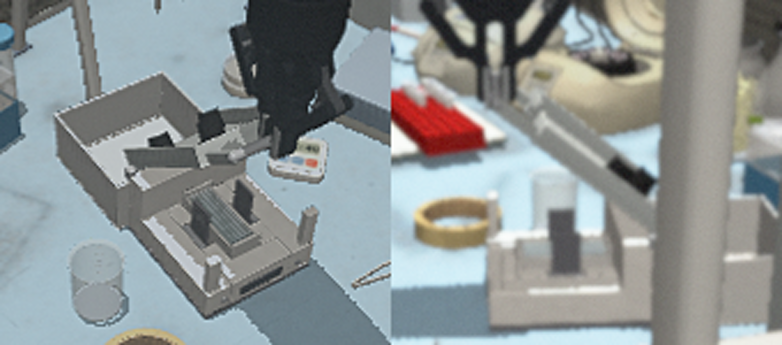

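The side view shows the tray at about 40° with the bar held, and the stoppers sliding towards the hinge. The force points radially outward, so I'll ease the path out by about 3 mm.

```bash
python3 -m crank '[[0.45,-0.08,1.1,0,0,0],[0.8,-0.15,0.9,0,0,0],[0.96,-0.18,0.77,0,0,0],[0,0,0,0,0,0],[0,0,0,0,0,0]]'
```

```text
time: 4.08
ee_pos: [0.5207, -0.1996, 0.2288]
tcp_rot: [0.773, 0.634, 0.001, 0.001]
ft_force: [8.2, -5.1, -12.0]
finger_gap: 0.0077
```

```bash
python3 -m crank '[[1.1,-0.2,0.6,0,0,0],[1.06,-0.2,0.6,0,0,0],[1.1,-0.21,0.55,0,0,0],[0,0,0,0,0,0],[1.13,-0.22,0.47,0,0,0],[1.16,-0.22,0.39,0,0,0],[0,0,0,0,0,0]]'
```

```text
time: 4.67
ee_pos: [0.5765, -0.2105, 0.2579]
tcp_rot: [0.773, 0.634, 0.0, 0.002]
ft_force: [-4.3, -3.5, 11.9]
finger_gap: 0.0079
```

```bash
python3 -m crank '[[1.18,-0.23,0.3,0,0,0],[1.2,-0.23,0.22,0,0,0],[1.21,-0.23,0.13,0,0,0],[0,0,0,0,0,0],[0,0,0,0,0,0]]'
```

```text
time: 5.08
ee_pos: [0.6122, -0.2175, 0.2637]
tcp_rot: [0.773, 0.634, 0.001, 0.002]
ft_force: [-0.4, -4.0, 6.4]
finger_gap: 0.0076
```

```bash
python3 -m crank '[[1.22,-0.23,0.04,0,0,0],[1.22,-0.23,-0.03,0,0,0],[1.21,-0.23,-0.1,0,0,0],[0.8,-0.16,-0.1,0,0,0],[0,0,0,0,0,0],[0,0,0,0,0,0]]'
python3 - <<'E'
from workcell import r
import cv2,json,numpy as np
f=r.grab_frame("scene");a=f["pixels"][70:220,220:390];b=r.grab_frame("side")["pixels"][130:280,235:405]
im=np.hstack([a,b]);cv2.imwrite("pics/s3.png",cv2.cvtColor(cv2.resize(im,None,fx=2.3,fy=2.3,interpolation=cv2.INTER_CUBIC),cv2.COLOR_RGB2BGR))
E
```

```text
time: 5.58
ee_pos: [0.6562, -0.2262, 0.2607]
tcp_rot: [0.773, 0.634, 0.0, 0.002]
ft_force: [0.6, -4.9, 1.5]
finger_gap: 0.0076
```

View pics/s3.png

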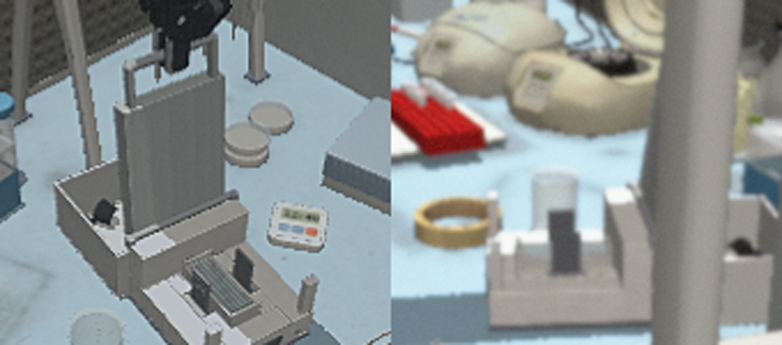

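The tray stands at about 98°, and one stopper is visible in the bin. I'll release, rise, and look from above.

```bash
python3 -m crank '[[0,0,0,0,0,0],[0,0,0,0,0,0],[0,0,0.8,0,0,0],[0,0,1.5,0,0,0],[0,0,2.5,0,0,0],[0,0,3,0,0,0],[0,0,3,0,0,0],[0,0,1,0,0,0],[0,0,0,0,0,0]]' 170
python3 - <<'E'
from workcell import r
import cv2
cv2.imwrite("pics/w2.png",cv2.cvtColor(r.grab_frame("wrist")["pixels"],cv2.COLOR_RGB2BGR)); print(r.sense()["joints"])
E
```

```text
time: 6.43
ee_pos: [0.6563, -0.2238, 0.3822]
tcp_rot: [0.773, 0.635, 0.002, 0.002]
ft_force: [0.2, -0.3, 1.0]
finger_gap: 0.0285
[ 0.54122966  0.50989183 -0.48103862  0.9817656   0.22947287  1.6933459
 -0.05214686]
```

View pics/w2.png

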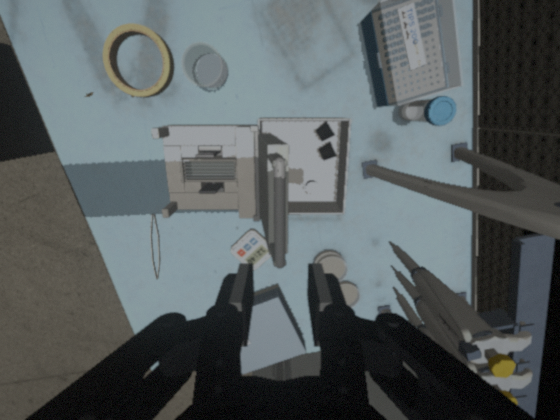

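All three stoppers are in the bin: dark ones at (324,130) and (327,151), and the third with its light top at (310,185). The tray is standing and the cassette at (210,170) is exposed. Next I'll move over the cassette and turn the tool 90°.

```bash
python3 -m crank '[[-1.2,0.22,0,0,0,7.1],[-1.2,0.22,0,0,0,7.1],[-1.2,0.22,0,0,0,7.1],[-1.2,0.22,0,0,0,7.1],[-1.2,0.22,0,0,0,7.1],[-1.2,0.22,0,0,0,7.1],[-1.2,0.22,0,0,0,7.1],[-1.2,0.22,0,0,0,7.1],[-1.2,0.22,0,0,0,7.1],[-1.2,0.22,0,0,0,7.1],[-1.2,0.22,0,0,0,7.1],[-1.2,0.22,0,0,0,7.1]]' 0
python3 -m crank '[[0,0,-2,0,0,4.8],[0,0,-3.5,0,0,0],[0,0,-3.5,0,0,0],[0,0,-3,0,0,0],[0,0,-1,0,0,0],[0,0,0,0,0,0],[0,0,0,0,0,0]]'
python3 - <<'E'
from workcell import r
import cv2,json,numpy as np
s=r.sense(); f=r.grab_frame("wrist")
cv2.imwrite("pics/w3.png",cv2.cvtColor(f["pixels"],cv2.COLOR_RGB2BGR))
d={k:np.array(f[k]).tolist() for k in("camera_matrix","k1","hand_eye")}; d["p"]=s["ee_pos"].tolist(); d["q"]=s["tcp_rot"].tolist()
json.dump(d,open("w3.json","w")); print(d["p"],d["q"],s["joints"])
E
```

```text
time: 7.48
ee_pos: [0.5104, -0.1977, 0.3764]
tcp_rot: [0.136, 0.991, 0.0, -0.001]
ft_force: [-0.8, 0.2, 0.5]
finger_gap: 0.0857
time: 8.07
ee_pos: [0.5115, -0.1979, 0.2485]
tcp_rot: [0.098, 0.995, 0.0, -0.0]
ft_force: [0.1, -0.4, 0.3]
finger_gap: 0.0855
[0.5115108904812521, -0.19794174782344523, 0.24847719248246583] [0.09760550990195636, 0.9952251446239251, 0.00024290440451370845, -0.00013016342345207688] [ 0.91517909  0.2364269  -0.72525382  1.63456253  0.16013133  1.33193996
  1.54093536]
```

View pics/w3.png

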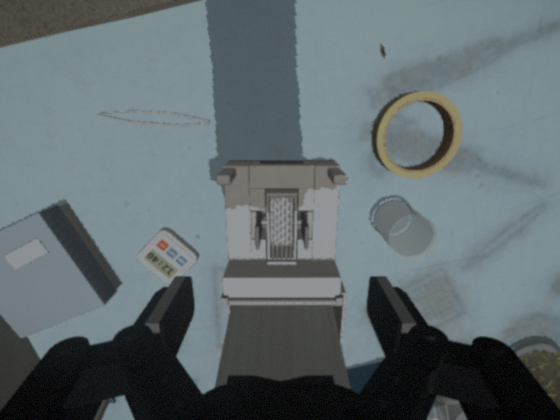

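The wrist view shows the cassette at about (282,228) between its two dark paddles at u≈258 and u≈306. The dock is square to the image. I'll overlay predicted points on an enlarged crop.

Run:
```python
from h import *
d=json.load(open("w3.json"))
a=cv2.imread("pics/w3.png")[150:320,200:360]
F=3.5;im=cv2.resize(a,None,fx=F,fy=F,interpolation=cv2.INTER_CUBIC)
q=[.5544,-.2044,-.1901]
for P in[(-43,17,56),(-43,-17,56),(43,17,56),(43,-17,56),(-13,28,78),(13,28,78),(-13,-28,78),(13,-28,78),(-68,64,83),(-68,-64,83),(-68,50,83),(-68,-50,83),(-71,65,40),(-71,-65,40),(45,65,83),(45,-65,83)]:
    p=proj(w(q,np.array(P)/1000),d["camera_matrix"],d["k1"],wcam(d)); print(P,p.round(1))
    c=((p-[200,150]+.5)*F-.5).round().astype(int); cv2.drawMarker(im,tuple(int(k) for k in c),(0,0,255),cv2.MARKER_CROSS,9,1)
cv2.imwrite("pics/w3c.png",im)
```

```text
(-43, 17, 56) [297.3 193.9]
(-43, -17, 56) [265.6 194.1]
(43, 17, 56) [296.3 265.5]
(43, -17, 56) [267.1 265.7]
(-13, 28, 78) [308.7 227.4]
(13, 28, 78) [308.1 250.2]
(-13, -28, 78) [254.6 227.7]
(13, -28, 78) [255.4 250.5]
(-68, 64, 83) [348.  175.7]
(-68, -64, 83) [215.  176.4]
(-68, 50, 83) [333.4 175.8]
(-68, -50, 83) [229.5 176.3]
(-71, 65, 40) [340.8 165.1]
(-71, -65, 40) [221.8 165.7]
(45, 65, 83) [341.9 278.8]
(45, -65, 83) [221.8 279.5]
```

View pics/w3c.png

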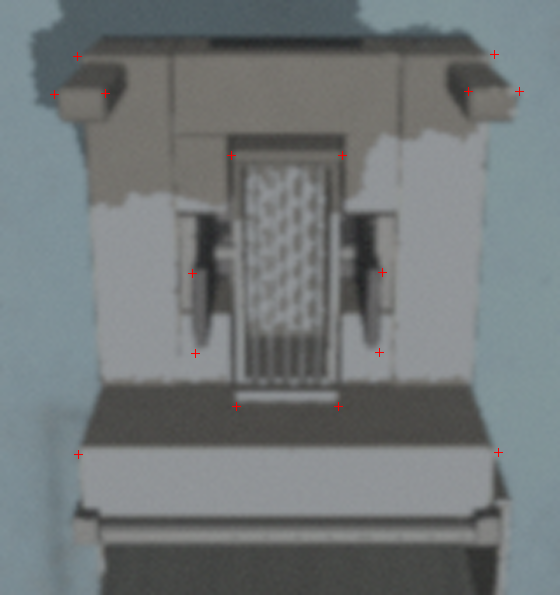

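The paddles sit about 1.5 mm nearer the robot than predicted, and they match in y and yaw. I'll align, descend, check, then pinch.

```bash
python3 -m crank '[[1.4,-0.2,0,0,0,0.2],[1.4,-0.2,0,0,0,0],[1.35,-0.2,-1,0,0,0],[0,0,-3,0,0,0],[0,0,-3,0,0,0],[0,0,-2,0,0,0],[0,0,0,0,0,0],[0,0,0,0,0,0]]' 0
```

```text
time: 8.78
ee_pos: [0.5535, -0.2042, 0.1592]
tcp_rot: [0.096, 0.995, 0.0, 0.0]
ft_force: [-0.1, 0.5, 1.0]
finger_gap: 0.0855
```

```bash
python3 -m crank '[[-0.05,0,-2,0,0,0],[0,0,-2,0,0,0],[0,0,-2,0,0,0],[0,0,-1.5,0,0,0],[0,0,-1,0,0,0],[0,0,-0.9,0,0,0],[0,0,0,0,0,0],[0,0,0,0,0,0]]' 0
```

```text
time: 9.45
ee_pos: [0.5531, -0.2042, 0.065]
tcp_rot: [0.096, 0.995, -0.0, 0.001]
ft_force: [-0.4, 0.1, -0.1]
finger_gap: 0.0854
```

```bash
python3 -m crank '[[0,0,0,0,0,0],[0,0,0,0,0,0],[0,0,0,0,0,0],[0,0,0,0,0,0],[0,0,0,0,0,0],[0,0,0,0,0,0],[0,0,0,0,0,0]]' 255
python3 -m crank '[[0,0,0.3,0,0,0],[0,0,0.4,0,0,0],[0,0,0,0,0,0]]'
```

```text
time: 10.03
ee_pos: [0.5533, -0.2047, 0.0659]
tcp_rot: [0.096, 0.995, -0.001, 0.001]
ft_force: [-4.2, -0.8, 14.0]
finger_gap: 0.0339
time: 10.28
ee_pos: [0.5526, -0.2041, 0.0716]
tcp_rot: [0.096, 0.995, -0.0, 0.0]
ft_force: [0.7, -0.5, -1.4]
finger_gap: 0.0342
```

The gap reads 34 mm where I expected 42 mm. The 6 mm rise met no hard stop and the load is about the cassette's weight, so it seems free. I'll lift slowly and then check with a montage, which will be my 12th picture.

```bash
python3 -m crank '[[0,0,0.5,0,0,0],[0,0,0.8,0,0,0],[0,0,1,0,0,0],[0,0,1,0,0,0],[0,0,1,0,0,0],[0,0,1,0,0,0],[0,0,1,0,0,0],[0,0,1,0,0,0],[0,0,1,0,0,0],[0,0,0.7,0,0,0],[0,0,0.4,0,0,0],[0,0,0,0,0,0]]'
python3 -m crank '[[0,0,0,0,0,0],[0,0,0,0,0,0],[0,0,0,0,0,0],[0,0,0,0,0,0],[0,0,0,0,0,0],[0,0,0,0,0,0]]'
python3 - <<'E'
from workcell import r
import cv2,json,numpy as np
s=r.sense(); print(s["ft_torque"],s["finger_gap"],s["ee_pos"],s["dq"].round(4))
F={n:r.grab_frame(n)["pixels"] for n in("scene","side","wrist")}
for n in F: cv2.imwrite(f"pics/{n}9.png",cv2.cvtColor(F[n],cv2.COLOR_RGB2BGR))
z=lambda a,f:cv2.resize(a,None,fx=f,fy=f,interpolation=cv2.INTER_CUBIC)
top=np.hstack([z(F["scene"][90:250,235:365],2.4)[:300,:312],z(F["side"][120:280,240:390],2.4)[:300+84,:360][:300]])
bot=z(F["wrist"][150:420],1.0)
W=max(top.shape[1],bot.shape[1]);p=lambda a:np.pad(a,((0,0),(0,W-a.shape[1]),(0,0)))
im=np.vstack([p(top),p(bot)]);print(im.shape);cv2.imwrite("pics/m9.png",cv2.cvtColor(im,cv2.COLOR_RGB2BGR))
E
```

```text
time: 11.28
ee_pos: [0.5528, -0.2042, 0.1659]
tcp_rot: [0.096, 0.995, -0.0, 0.001]
ft_force: [0.1, 0.2, -1.3]
finger_gap: 0.0339
time: 11.78
ee_pos: [0.5524, -0.204, 0.1648]
tcp_rot: [0.096, 0.995, 0.0, -0.0]
ft_force: [-0.4, -0.3, -1.9]
finger_gap: 0.0336
[-0.05141436 -0.0370468   0.02538405] 0.033637878586923846 [ 0.55236405 -0.20401738  0.16475119] [ 0.0003 -0.0013  0.0006 -0.0016 -0.0003  0.0015  0.0008]
(570, 672, 3)
```

View pics/m9.png

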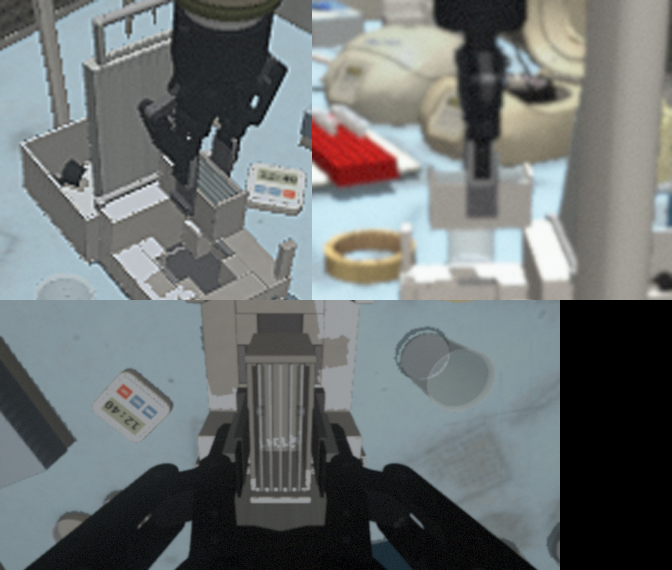

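Run:
```python
from workcell import r
s=r.sense();print(s["time"],s["ee_pos"],s["finger_gap"]);print(r.hand_in())
```

```text
11.9333 [ 0.55241618 -0.20403768  0.16489534] 0.03349219632862581
the job is handed in; nothing more can be done
None
```

I swung the tray up and back to about 98° by its bar and let go, and it stayed standing. All three stoppers are in the bin. I then pinched both catches, lifted the cassette straight up, and handed the job in at 11.9 s while still holding it.

- **Last check:** the well is empty and the cassette looks level between the fingers. It is about 9.9 cm above its seat by the change in tool height. The arm is still, and the load of 1–2 N fits the cassette's weight. The timer, beaker and tape roll look unmoved. The forceps were clear of the arm when last seen, but they are not in the final picture.
- **One reading disagreed:** the finger gap reads 34 mm, where fully pinched catches should give 42 mm. The bar also read small, at 8 mm instead of 10 mm. I put this down to give in the pads or the catch stops, but did not confirm it. The lift met no hard stop, so both catches were clear of the lips.
- **Force during the swing:** the highest reading I saw was about 29 N at the wrist. I eased it by shifting the path outward.

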